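# Lock a screen post into its desk mount

### The job

Two steel desk mounts for screen posts are screwed to this office desk; one already holds a post, the other is empty and has a T-handled hex key standing in its clamp screw. Stand the taller of the two loose flanged posts, foot down and upright, inside the round well of the empty mount and let go of it. Then grip the key's T-handle and turn it clockwise (seen from above) about a quarter turn, up to its stop, so that the clamp arm swings over the post's foot, and let go.

Things in the scene. Friction and masses are not known exactly. Their poses are not given: they have to be found in the camera images.
- post_mid (a point): middle of the taller loose post: aluminium tube, 22 mm diameter, on a round foot 70 mm wide, 8 mm thick (28 mm collar to 14 mm up); 110 mm tall in all, 0.2 to 0.4 kg. Starts upright on the desk between the mounts. Point: on the axis, 55 mm above the underside; z up. Grip the tube here or up to 15 mm higher, from above, any yaw. The other loose post is alike but 60 mm tall: not wanted
- well (a point): centre of the floor of the empty mount's well: a round aluminium cup 88 mm wide inside at the floor, flaring to 100 mm at its rim, 12 mm higher; floor 6 mm above the desk. The mount is a dark steel plate, 110 x 240 mm, fixed to the desk; its clamp screw with the key is 120 mm from here along this point's +y. The other mount is alike but holds a post and has no key
- key (a joint): turn of screw, key and clamp arm (one piece), rad: 0 loose, grows clockwise seen from above, firm stop at 1.5. Starts at 0 to 0.25, stays where left, takes 0.12 N m. The arm, a flat steel strap, reaches 96 mm from the screw axis, its underside 22 mm above the desk. At 0 it points along the well point's +x, clear of the well; at the stop it lies over the post's foot, just short of the tube
- key_grip (a point): centre of the hex key's T-handle, on the screw axis, 85 mm above the desk: a black plastic bar 70 mm long, 14 mm wide, 18 mm high, on a 14 mm hexagonal steel shank. x runs along the bar (the way the clamp arm points), z up. The key is fully in its socket, cannot be lifted and only turns. Grip the bar across its 14 mm width, from above, at this point
Not all that is in view belongs to the job. Leave any orange or red look-alike of the part that bears post_mid alone.

How it is judged:
On the way, in this order (a step that is already met when the one before it is completed fails the run):
1. the taller post stands upright in the well of the empty mount, its foot on the well's floor (horizontal distance between post_mid and well below 0.018 m and z of post_mid in the frame of well below 0.06 m and angle between post_mid's own z axis and vertical below 0.17 rad), for 0.2 s.
2. the key is turned clockwise to within about 10 degrees of its stop (value of joint key above 1.3 rad), for 0.2 s.
At the end, for the whole second after the job is handed in: The taller post stands in the well of the mount that was empty, its foot on the well's floor (centre within 18 mm of the well's centre, no more than 5 mm high, within 10 degrees of upright), and the key is turned to more than 1.3 rad (its stop is at 1.5), so that the clamp arm lies over the foot (all of step 1 and value of joint key above 1.3 rad); the robot touches nothing.
It also fails if it takes over 58 s, if anything falls off the work surface, if the arm or the gripper's body presses on something with over 40 N, if the wrist force passes 120 N, or if a joint passes its speed limit or range.

### The arm

A 6-joint arm with a two-finger parallel gripper is mounted at the origin on the work surface. World frame = base frame: x ahead of the robot, y to its left, z up, the work surface at z = 0. Lengths are in m, angles in rad, forces in N, time in s.
With the tool pointing down it reaches from about 0.25 to 0.85 m from the base axis. Payload 12.5 kg.
Tool frame: the origin (TCP) lies between the finger pads; the fingertips stand 19 mm ahead of it and the grasp point (between the pads) is the TCP; z points along the fingers, x is the direction in which the jaws open and shut, and the axes are right-handed (so a half turn about z gives the same grasp; the last joint's range is limited). The gripper opens to 93 mm and grips with 3 to 60 N. Pads are 15 mm wide; open, the fingers measure 128 mm over their backs; the gripper's body (75 mm by 188 mm) begins 65 mm behind the grasp point.
Start: joints at [1.13, 0.351, 1.652, -0, 1.139, -0.085], TCP at [0.192, 0.516, 0.238] pointing down, gripper open.
Joint ranges: [-2.75, 2.75], [-0.79, 2.1], [0.01, 2.65], [-1.57, 4.71], [0.07, 3.14], [-2.87, 2.87]. Speed limits (rad/s): [2.22, 2.22, 2.79, 3.14, 3.14, 3.14].

### API

Orientations are given as a unit quaternion [w, x, y, z].
In Python, from bench import arm gives the robot as it stands.
- The arm moves only by the tool step_arm, never from a script. Its argument "steps" is a list of rows, each an object of numbers: "x", "y", "z": the shift along the world's x, y, z in m; "wx", "wy", "wz": the turn, a rotation vector about the world's x, y, z in rad. A call has 1 to 5 rows; each row is the pose to reach, as a shift and turn from the pose commanded when the call began; what a row does not reach only later rows make up. A row lasts 1/12 s, in which the tool goes at most 41.7 mm and 7.16 degrees, less where a joint would pass 70% of its speed; a pose out of reach is approached as far as the arm can. A call with a gripper value outside its range is refused whole. "grip" is the opening in per cent of the stroke, from 0 (shut) to 100 (fully open), set as the call begins (left out, the last holds). The fingers move at their own pace and stop on an object; "grip_force" is the grip in N (left out, the last holds). Time passes only in rows, so rows that repeat a pose let the fingers close. It gives the time, the measured TCP pose, the force and the opening at its end, in the units of the state.
- arm.sense(): the state, without advancing time (a new reading comes with each control period).
- arm.snapshot(name): name is "scene" or "top" or "wrist"; returns a dict with "color" (384x512x3 uint8, red, green, blue), "camera_matrix" (3x3 intrinsics, pixels), "extrinsics" (4x4, takes a point from camera to world coordinates). Camera axes: x right, y down, z forward; pixel columns grow to the right and rows downward; lengths in m; the calibration is good to about 2 mm. A picture is of the moment at which its call begins. There is no depth.
- arm.finish_job(): hands the job in, once; it reports no verdict.
Trained networks look in the newest picture that a camera, given by its name, has taken for a name from the list of things; names that differ only in an ending like _2 or _b are one class to them, and where a whole thing is asked for, a point or a joint stands for the part that bears it (a point fixed in the world has none). Each returns a list of dicts, best first, with "score" (0 to 1); they miss things now and then, are a little off and sometimes report something else, mostly with a low value. They report only what shows in the picture. A call takes as long as a camera call. They do not tell look-alikes from the thing itself.
- arm.search_frame(name, camera): "box" ([centre column, centre row, width, height] in pixels, round what is visible of it).
- arm.cut_out(name, camera): "region" (384x512 bool, what is visible of it) and "box" ([centre column, centre row, width, height] in pixels, round what is visible of it).
- arm.tip_of(name, camera): "position" ([column, row] in pixels: a listed point, or the origin of a listed thing).
The state is a dict: "t": time; "joints": joint angles; "joint_vel": joint speeds; "joint_efforts": joint torques, N m; "ee_pos": TCP position; "tool_rot": TCP orientation; "contact_force": force on the tool from outside, world axes, zero at the start; "wrist_torque": the same for the moment, N m; "grip_width": finger opening in m.
Only numpy, scipy, OpenCV 4.12 (cv2) and the standard library are available. Lean on these libraries where they do the work, as an engineer would, in place of code of your own. Each camera call takes 0.05 s, during which the arm holds its last target. There are 200 camera calls.

## Working session

There is one attempt and no reset: what is moved stays moved. The work goes in short steps, Python scripts to look and compute and a tool call to move; the robot and the scene stay as the last step left them, time stands still between calls to the robot, and variables do not carry over. Pictures are saved under pics/ and viewed, about 8 in all and at most 12, crops included, and the job is handed in when it is done.

Besides the shell and the picture viewer there is one more tool, called in YAML: its name, and indented under it one key for each argument. step_arm: Moves the arm, as the interface text tells. Its arguments: {"type":"object","properties":{"steps":{"type":"array"},"grip":{"type":"number"},"grip_force":{"type":"number"}},"required":["steps"]}

```bash
mkdir -p pics; cat > h.py <<'E'
import numpy as np, cv2
from bench import arm
def ray(s,px,z):
    K=np.array(s["camera_matrix"]);T=np.array(s["extrinsics"])
    d=T[:3,:3]@np.linalg.solve(K,[px[0],px[1],1.0]);o=T[:3,3]
    return o+d*(z-o[2])/d[2]
def proj(s,P):
    T=np.linalg.inv(np.array(s["extrinsics"]));p=T[:3,:3]@np.array(P)+T[:3,3]
    q=np.array(s["camera_matrix"])@p;return q[:2]/q[2]
def save(s,n,crop=None,k=1):
    im=s["color"][:,:,::-1]
    if crop: im=im[crop[1]:crop[3],crop[0]:crop[2]]
    cv2.imwrite("pics/"+n,cv2.resize(im,None,fx=k,fy=k))
E
python3 - <<'E'
from h import *
ims=[]
for c in("scene","top"):
    s=arm.snapshot(c);save(s,c+"0.png",k=1.5)
    print(c,np.round(np.array(s["extrinsics"])[:3,3],3))
    for n,z in(("post_mid",.055),("well",.006),("key_grip",.085)):
        for r in arm.tip_of(n,c): print(n,np.round(r["position"],1),round(r["score"],2),np.round(ray(s,r["position"],z),4))
E
```

```text
scene [0.802 0.396 0.732]
post_mid [276.2 192.9] 0.92 [0.4477 0.0015 0.055 ]
post_mid [333.5 218.9] 0.63 [0.3987 0.1333 0.055 ]
post_mid [270.7 148.8] 0.61 [ 0.3679 -0.1137  0.055 ]
well [157.8 164.5] 0.77 [ 0.5989 -0.2934  0.006 ]
key_grip [186.1 165.1] 0.94 [ 0.5713 -0.1749  0.085 ]
top [ 0.396 -0.007  0.984]
post_mid [253.4 215. ] 0.81 [0.4413 0.0023 0.055 ]
post_mid [204.  230.5] 0.76 [0.3993 0.1301 0.055 ]
post_mid [296.7 248.4] 0.58 [ 0.3567 -0.1106  0.055 ]
well [359.2 161.3] 0.57 [ 0.5971 -0.2899  0.006 ]
key_grip [326.2 168.9] 0.72 [ 0.5601 -0.1825  0.085 ]
key_grip [360.3 162. ] 0.5 [ 0.5791 -0.2698  0.085 ]
```

View pics/scene0.png

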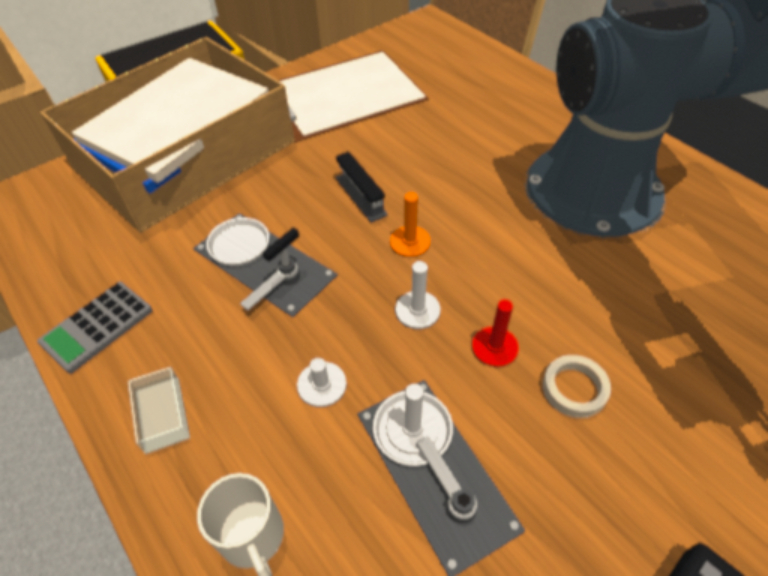

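View pics/top0.png

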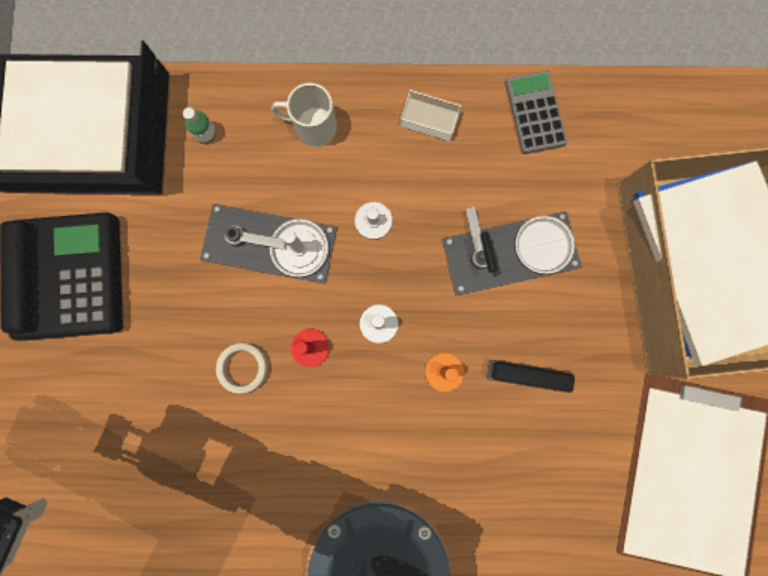

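The scene view shows the wanted tall white post at (418,295), i.e. (279,197) unscaled. The empty mount's well is at (238,240) with the key at (283,245), and the orange and red look-alikes are at (410,225) and (495,330). The network's best hits agree with this. The well–key distance comes out at 0.12 m, as specified. I'll move toward the post for a closer look.

step_arm:
  steps:
    - {"x": 0.018,"y": -0.037}
    - {"x": 0.036,"y": -0.074}
    - {"x": 0.054,"y": -0.111}
    - {"x": 0.072,"y": -0.148}
    - {"x": 0.09,"y": -0.185}

```text
invalid input at $.steps[0]: expected keys x, y, z, wx, wy, wz
```

step_arm:
  steps:
    - {"x": 0.018,"y": -0.037}
    - {"x": 0.036,"y": -0.074}
    - {"x": 0.054,"y": -0.111}
    - {"x": 0.072,"y": -0.148}
    - {"x": 0.09,"y": -0.185}

```text
invalid input at $.steps[0]: expected keys x, y, z, wx, wy, wz
```

step_arm:
  steps:
    - {"x": 0.018,"y": -0.037}
    - {"x": 0.036,"y": -0.074}
    - {"x": 0.054,"y": -0.111}
    - {"x": 0.07,"y": -0.144}
    - {"x": 0.07,"y": -0.144}

```text
invalid input at $.steps[0]: expected keys x, y, z, wx, wy, wz
```

```bash
python3 - <<'E'
from h import *
from scipy.spatial.transform import Rotation as R
st=arm.sense();q=st["tool_rot"];print(st["t"],np.round(st["ee_pos"],4),np.round(R.from_quat([*q[1:],q[0]]).as_matrix(),3).tolist(),np.round(st["joints"],3))
for c in("wrist","scene","top"):
    s=arm.snapshot(c)
    if c=="wrist": save(s,"w1.png",k=1.2)
    for n,z in(("post_mid",.055),("well",.006),("key_grip",.085)):
        for r in arm.tip_of(n,c): print(c,n,np.round(r["position"],1),round(r["score"],2),np.round(ray(s,r["position"],z),4))
        if n!="key_grip" :
          for r in arm.cut_out(n,c)[:2]:
            cn=max(cv2.findContours(r["region"].astype(np.uint8),0,1)[0],key=len)
            if len(cn)>5:
                e=cv2.fitEllipse(cn);print("   ell",np.round(e[0],1),np.round(e[1],1),np.round(ray(s,e[0],.018),4),np.round(r["box"],0))
E
```

```text
0.4 [0.1915 0.5155 0.2375] [[0.348, 0.937, -0.0], [0.937, -0.348, -0.0], [-0.0, -0.0, -1.0]] [ 1.13   0.351  1.652  0.     1.139 -0.085]
scene post_mid [275.7 192. ] 0.95 [ 0.4469 -0.0012  0.055 ]
scene post_mid [270.2 146.1] 0.79 [ 0.3628 -0.1217  0.055 ]
scene post_mid [332.6 219.4] 0.63 [0.4011 0.133  0.055 ]
   ell [331.2 224.8] [28.6 44.5] [0.3919 0.1269 0.018 ] [329. 223.  31.  46.]
   ell [273.6 152.7] [24.  41.6] [ 0.3475 -0.1259  0.018 ] [272. 150.  25.  43.]
scene well [159.8 165.7] 0.81 [ 0.5969 -0.2864  0.006 ]
   ell [177.3 175.5] [49.9 89.3] [ 0.583 -0.218  0.018] [178. 176.  94.  67.]
   ell [181.3 178.1] [22.9 54.2] [ 0.5796 -0.2046  0.018 ] [181. 180.  39.  51.]
scene key_grip [188.4 162.9] 0.91 [ 0.5635 -0.1774  0.085 ]
top post_mid [251.5 217.9] 0.93 [0.4337 0.0071 0.055 ]
top post_mid [205.2 232. ] 0.88 [0.3955 0.1269 0.055 ]
top post_mid [297.2 246.6] 0.82 [ 0.3613 -0.1119  0.055 ]
   ell [295.8 247.4] [24.7 25.4] [ 0.3576 -0.1123  0.018 ] [296. 248.  29.  27.]
   ell [205.8 231.5] [24.5 25.5] [0.3968 0.1306 0.018 ] [208. 232.  26.  30.]
top well [361.5 160.6] 0.95 [ 0.5991 -0.2964  0.006 ]
top well [252.8 218.4] 0.47 [0.4343 0.0043 0.006 ]
   ell [338.2 166.9] [51.9 96.8] [ 0.5783 -0.2286  0.018 ] [339. 167.  93.  62.]
top key_grip [324.8 167.5] 0.77 [ 0.5637 -0.179   0.085 ]
```

View pics/w1.png

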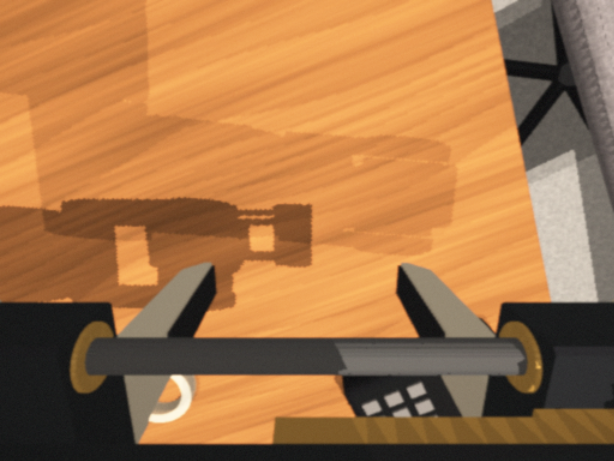

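The first move was refused because every row needs all six keys. The wrist view shows the two fingers at the bottom and only desk and shadows beyond. I'll send the move again with full rows, turning the jaws toward the well's x axis on the way.

step_arm:
  steps:
    - {"x": 0.017,"y": -0.035,"z": 0,"wx": 0,"wy": 0,"wz": -0.063}
    - {"x": 0.034,"y": -0.07,"z": 0,"wx": 0,"wy": 0,"wz": -0.126}
    - {"x": 0.051,"y": -0.105,"z": 0,"wx": 0,"wy": 0,"wz": -0.189}
    - {"x": 0.068,"y": -0.14,"z": 0,"wx": 0,"wy": 0,"wz": -0.252}
    - {"x": 0.085,"y": -0.175,"z": 0,"wx": 0,"wy": 0,"wz": -0.315}

```text
t: 1.72
ee_pos: [0.2769, 0.3389, 0.2377]
tool_rot: [-0.0, 0.901, 0.434, 0.0]
contact_force: [1.1, 0.1, 0.1]
grip_width: 0.093
```

step_arm:
  steps:
    - {"x": 0.017,"y": -0.035,"z": 0,"wx": 0,"wy": 0,"wz": -0.063}
    - {"x": 0.034,"y": -0.07,"z": 0,"wx": 0,"wy": 0,"wz": -0.126}
    - {"x": 0.051,"y": -0.105,"z": 0,"wx": 0,"wy": 0,"wz": -0.189}
    - {"x": 0.068,"y": -0.14,"z": 0,"wx": 0,"wy": 0,"wz": -0.252}
    - {"x": 0.085,"y": -0.175,"z": 0,"wx": 0,"wy": 0,"wz": -0.315}

```text
t: 2.13
ee_pos: [0.362, 0.1638, 0.2379]
tool_rot: [-0.0, 0.958, 0.287, 0.0]
contact_force: [1.1, 1.6, 0.1]
grip_width: 0.0932
```

step_arm:
  steps:
    - {"x": 0.017,"y": -0.035,"z": 0,"wx": 0,"wy": 0,"wz": -0.063}
    - {"x": 0.034,"y": -0.07,"z": 0,"wx": 0,"wy": 0,"wz": -0.126}
    - {"x": 0.051,"y": -0.105,"z": 0,"wx": 0,"wy": 0,"wz": -0.189}
    - {"x": 0.068,"y": -0.14,"z": 0,"wx": 0,"wy": 0,"wz": -0.252}
    - {"x": 0.075,"y": -0.16,"z": 0,"wx": 0,"wy": 0,"wz": -0.315}

```text
t: 2.55
ee_pos: [0.438, 0.0024, 0.2379]
tool_rot: [0.0, 0.991, 0.132, 0.001]
contact_force: [-0.0, 0.4, -0.0]
grip_width: 0.0931
```

```bash
python3 - <<'E'
from h import *
st=arm.sense();print(st["t"],np.round(st["ee_pos"],4),np.round(st["joints"],3))
for c in("wrist","scene","top"):
    s=arm.snapshot(c)
    if c=="wrist": save(s,"w2.png",k=1.2); print(np.round(s["extrinsics"],3).tolist())
    for n,z in(("post_mid",.055),("well",.006),("key_grip",.085)):
        for r in arm.tip_of(n,c): print(c,n,np.round(r["position"],1),round(r["score"],2),np.round(ray(s,r["position"],z),4))
E
```

```text
2.55 [0.438  0.0024 0.2379] [-0.101  0.144  1.924 -0.     1.072 -0.366]
[[0.965, 0.251, 0.075, 0.416], [0.263, -0.926, -0.27, 0.077], [0.002, 0.28, -0.96, 0.385], [0.0, 0.0, 0.0, 1.0]]
wrist post_mid [255.5 171.5] 0.96 [0.4382 0.0016 0.055 ]
wrist post_mid [166.  243.5] 0.94 [ 0.3552 -0.1159  0.055 ]
wrist post_mid [248.9  42.8] 0.86 [0.396  0.1304 0.055 ]
wrist key_grip [314.2 340.2] 0.95 [ 0.5646 -0.1821  0.085 ]
scene post_mid [278.4 192.5] 0.8 [0.4431 0.0037 0.055 ]
scene post_mid [335.2 221.5] 0.66 [0.4007 0.1403 0.055 ]
scene well [159.  162.8] 0.59 [ 0.5934 -0.2967  0.006 ]
scene key_grip [187.5 162.8] 0.9 [ 0.5649 -0.179   0.085 ]
top post_mid [297.9 245.4] 0.75 [ 0.3644 -0.1137  0.055 ]
top post_mid [202.3 231.5] 0.41 [0.3967 0.1345 0.055 ]
top well [360.9 161.2] 0.96 [ 0.5974 -0.2947  0.006 ]
top key_grip [324.1 168.8] 0.65 [ 0.5603 -0.1772  0.085 ]
```

View pics/w2.png

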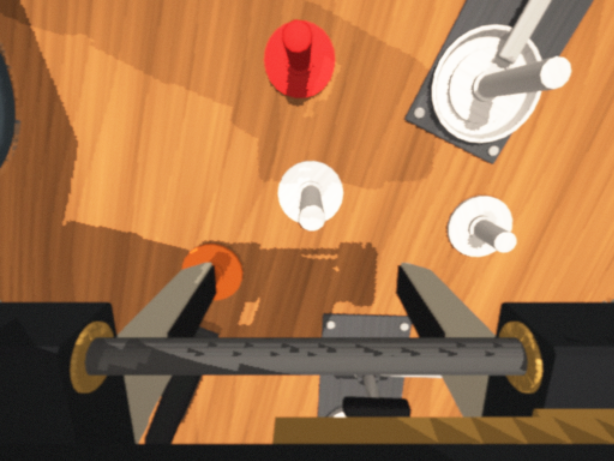

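The wrist view shows the tall white post with its foot at (310,193) and its top at (312,218). Unscaled, that puts its middle at (259,171), so the post is at about (0.440, 0.002), almost under the TCP. Orange is to the left and the short post to the right, both outside the fingers. Descending to z=0.066.

step_arm:
  steps:
    - {"x": 0.002,"y": 0,"z": -0.035,"wx": 0,"wy": 0,"wz": 0}
    - {"x": 0.002,"y": 0,"z": -0.07,"wx": 0,"wy": 0,"wz": 0}
    - {"x": 0.002,"y": 0,"z": -0.1,"wx": 0,"wy": 0,"wz": 0}
    - {"x": 0.002,"y": 0,"z": -0.125,"wx": 0,"wy": 0,"wz": 0}
    - {"x": 0.002,"y": 0,"z": -0.145,"wx": 0,"wy": 0,"wz": 0}

```text
t: 3.57
ee_pos: [0.4379, 0.0058, 0.0908]
tool_rot: [-0.0, 0.991, 0.135, -0.001]
contact_force: [0.8, -0.6, -0.9]
grip_width: 0.0926
```

step_arm:
  steps:
    - {"x": 0,"y": 0,"z": -0.015,"wx": 0,"wy": 0,"wz": 0}
    - {"x": 0,"y": 0,"z": -0.027,"wx": 0,"wy": 0,"wz": 0}
    - {"x": 0,"y": 0,"z": -0.027,"wx": 0,"wy": 0,"wz": 0}

```text
t: 3.82
ee_pos: [0.4374, 0.0058, 0.0639]
tool_rot: [-0.0, 0.991, 0.135, -0.002]
contact_force: [-0.1, 0.5, -0.2]
grip_width: 0.0927
```

step_arm:
  steps:
    - {"x": 0,"y": 0,"z": 0,"wx": 0,"wy": 0,"wz": 0}
    - {"x": 0,"y": 0,"z": 0,"wx": 0,"wy": 0,"wz": 0}
    - {"x": 0,"y": 0,"z": 0,"wx": 0,"wy": 0,"wz": 0}
    - {"x": 0,"y": 0,"z": 0,"wx": 0,"wy": 0,"wz": 0}
    - {"x": 0,"y": 0,"z": 0,"wx": 0,"wy": 0,"wz": 0}
  grip: 0
  grip_force: 25

```text
t: 4.23
ee_pos: [0.4389, 0.0055, 0.0662]
tool_rot: [0.0, 0.991, 0.135, 0.001]
contact_force: [-0.6, -0.3, 0.4]
grip_width: 0.0642
```

step_arm:
  steps:
    - {"x": 0,"y": 0,"z": 0,"wx": 0,"wy": 0,"wz": 0}
    - {"x": 0,"y": 0,"z": 0,"wx": 0,"wy": 0,"wz": 0}
    - {"x": 0,"y": 0,"z": 0,"wx": 0,"wy": 0,"wz": 0}
    - {"x": 0,"y": 0,"z": 0,"wx": 0,"wy": 0,"wz": 0}

```text
t: 4.57
ee_pos: [0.4386, 0.0055, 0.0657]
tool_rot: [0.0, 0.991, 0.135, 0.0]
contact_force: [-0.5, -0.3, -0.3]
grip_width: 0.0373
```

step_arm:
  steps:
    - {"x": 0,"y": 0,"z": 0,"wx": 0,"wy": 0,"wz": 0}
    - {"x": 0,"y": 0,"z": 0,"wx": 0,"wy": 0,"wz": 0}
    - {"x": 0,"y": 0,"z": 0,"wx": 0,"wy": 0,"wz": 0}
    - {"x": 0,"y": 0,"z": 0,"wx": 0,"wy": 0,"wz": 0}
    - {"x": 0,"y": 0,"z": 0,"wx": 0,"wy": 0,"wz": 0}

```text
t: 4.98
ee_pos: [0.4391, 0.0055, 0.0659]
tool_rot: [0.0, 0.991, 0.135, 0.001]
contact_force: [2.5, 1.1, 1.6]
grip_width: 0.022
```

step_arm:
  steps:
    - {"x": 0,"y": 0,"z": 0.01,"wx": 0,"wy": 0,"wz": 0}
    - {"x": 0,"y": 0,"z": 0.03,"wx": 0,"wy": 0,"wz": 0}
    - {"x": 0,"y": 0,"z": 0.06,"wx": 0,"wy": 0,"wz": 0}
    - {"x": 0,"y": 0,"z": 0.09,"wx": 0,"wy": 0,"wz": 0}
    - {"x": 0,"y": 0,"z": 0.12,"wx": 0,"wy": 0,"wz": 0}

```text
t: 5.4
ee_pos: [0.4373, 0.0056, 0.187]
tool_rot: [-0.0, 0.991, 0.135, -0.001]
contact_force: [0.9, -0.2, -2.2]
grip_width: 0.0217
```

Gripped at 22 mm and lifted. Moving over the well next; the post's foot, at z≈0.12, clears the key's top at 0.094.

step_arm:
  steps:
    - {"x": 0.016,"y": -0.03,"z": 0.003,"wx": 0,"wy": 0,"wz": 0}
    - {"x": 0.032,"y": -0.06,"z": 0.006,"wx": 0,"wy": 0,"wz": 0}
    - {"x": 0.048,"y": -0.09,"z": 0.009,"wx": 0,"wy": 0,"wz": 0}
    - {"x": 0.064,"y": -0.12,"z": 0.012,"wx": 0,"wy": 0,"wz": 0}
    - {"x": 0.08,"y": -0.15,"z": 0.012,"wx": 0,"wy": 0,"wz": 0}

```text
t: 5.82
ee_pos: [0.5184, -0.1458, 0.1984]
tool_rot: [-0.0, 0.991, 0.135, -0.001]
contact_force: [1.8, 1.1, -1.9]
grip_width: 0.0217
```

```bash
python3 - <<'E'
from h import *
st=arm.sense();print(st["t"],np.round(st["ee_pos"],4),np.round(st["joints"],3))
for c in("wrist","scene","top"):
    s=arm.snapshot(c)
    if c=="wrist": save(s,"w3.png",k=1.2)
    if c=="top": save(s,"t3.png",(280,130,408,210),6)
    for n,z in(("post_mid",st["ee_pos"][2]-.011),("well",.006),("key_grip",.085)):
        for r in arm.tip_of(n,c): print(c,n,np.round(r["position"],1),round(r["score"],2),np.round(ray(s,r["position"],z),4))
    if c=="top":
        for P in((.597,-.293,.018),(.564,-.179,.085)): print((proj(s,P)-[280,130])*6)
E
```

```text
5.8167 [ 0.5184 -0.1458  0.1984] [-0.361  0.375  1.722 -0.     1.046 -0.631]
wrist post_mid [251.4 240.9] 0.97 [ 0.5159 -0.1488  0.1874]
wrist post_mid [ 99.6 104.7] 0.81 [ 0.4194 -0.0949  0.1874]
wrist key_grip [290.4 230.4] 0.87 [ 0.5617 -0.178   0.085 ]
scene post_mid [207.8 129.2] 0.75 [ 0.5181 -0.1424  0.1874]
scene post_mid [332.6 218.6] 0.69 [0.4784 0.1834 0.1874]
scene post_mid [272.8 147.9] 0.64 [ 0.4481 -0.0131  0.1874]
scene well [156.4 165.3] 0.81 [ 0.6031 -0.2933  0.006 ]
scene key_grip [188.2 161.4] 0.97 [ 0.5613 -0.1817  0.085 ]
top post_mid [202.8 230.8] 0.58 [0.3982 0.1133 0.1874]
[489.40469598 182.86312198]
[268.81609261 224.24883618]
```

View pics/w3.png

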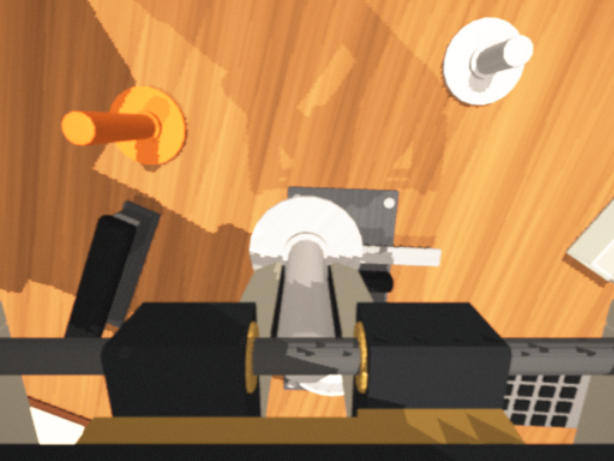

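View pics/t3.png

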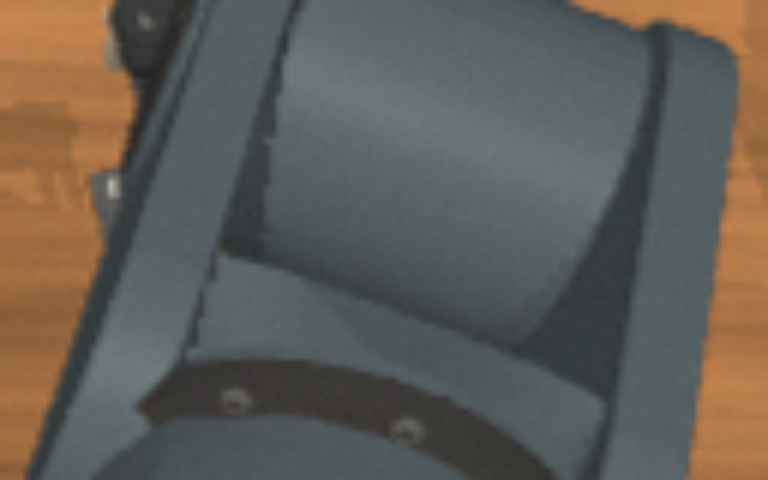

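The wrist view shows the held post upright between the fingers, the empty mount below it, and the clamp arm pointing right to (440,257), so the key is near 0. In the top view the robot hides the mount. I'll refine the well by fitting the rim in the saved first top picture.

```bash
python3 - <<'E'
from h import *
im=cv2.imread("pics/top0.png")
s=arm.snapshot("top")
hsv=cv2.cvtColor(im,cv2.COLOR_BGR2HSV)
m=((hsv[...,1]<60)&(hsv[...,2]>130)).astype(np.uint8)
m[:, :505]=0;m[:,590:]=0;m[:205]=0;m[290:]=0
cs=sorted(cv2.findContours(m,0,1)[0],key=cv2.contourArea)[-1]
e=cv2.fitEllipse(cv2.convexHull(cs));print(e)
c=(np.array(e[0])+.5)/1.5-.5;W=ray(s,c,.018);print("well",W)
pts=[(448,241),(565,215),(577,264),(461,289)]
P=np.array([ray(s,(np.array(p)+.5)/1.5-.5,.006) for p in pts]);print(P.round(4),P.mean(0))
d=(P[0]-P[1]+P[3]-P[2]);d/=np.linalg.norm(d);print("y dir",d,"well from plate",P.mean(0)-d*.06, "key from well",W+d*.12)
# key bar mask and arm
b=((hsv[...,2]<55)).astype(np.uint8);b[:,:475]=0;b[:,505:]=0;b[:220]=0;b[280:]=0
k=max(cv2.findContours(b,0,1)[0],key=cv2.contourArea);r=cv2.minAreaRect(k);print(r,ray(s,(np.array(r[0])+.5)/1.5-.5,.09),[ray(s,(q+.5)/1.5-.5,.09).round(3).tolist() for q in cv2.boxPoints(r)])
E
```

```text
((544.7597045898438, 244.38677978515625), (57.61867141723633, 60.090423583984375), 112.26750946044922)
well [ 0.59067026 -0.29682458  0.018     ]
[[ 0.5973 -0.121   0.006 ]
 [ 0.6493 -0.3392  0.006 ]
 [ 0.557  -0.3591  0.006 ]
 [ 0.5078 -0.1449  0.006 ]] [ 0.5778355 -0.2410637  0.006    ]
y dir [-0.22786617  0.97369246  0.        ] well from plate [ 0.59150747 -0.29948525  0.006     ] key from well [ 0.56332632 -0.17998148  0.018     ]
((489.0000305175781, 252.0), (41.18438720703125, 9.805805206298828), 78.69007110595703) [ 0.56191522 -0.18065056  0.09      ] [[0.595, -0.166, 0.09], [0.598, -0.182, 0.09], [0.529, -0.195, 0.09], [0.526, -0.179, 0.09]]
```

step_arm:
  steps:
    - {"x": 0.016,"y": -0.03,"z": 0.0,"wx": 0,"wy": 0,"wz": 0}
    - {"x": 0.032,"y": -0.06,"z": 0,"wx": 0,"wy": 0,"wz": 0}
    - {"x": 0.048,"y": -0.09,"z": 0,"wx": 0,"wy": 0,"wz": 0}
    - {"x": 0.064,"y": -0.12,"z": 0,"wx": 0,"wy": 0,"wz": 0}
    - {"x": 0.078,"y": -0.146,"z": 0,"wx": 0,"wy": 0,"wz": 0}

```text
t: 6.88
ee_pos: [0.5972, -0.2922, 0.1976]
tool_rot: [0.0, 0.991, 0.135, 0.0]
contact_force: [1.2, 0.1, -2.8]
grip_width: 0.0216
```

Rim fit and plate screws agree: well at (0.591, -0.297), key at (0.5625, -0.1805) and near 0 rad. The post sits about 3 mm toward -y in the grip, so the TCP target is (0.591, -0.294).

step_arm:
  steps:
    - {"x": -0.006,"y": -0.002,"z": -0.03,"wx": 0,"wy": 0,"wz": 0}
    - {"x": -0.006,"y": -0.002,"z": -0.06,"wx": 0,"wy": 0,"wz": 0}
    - {"x": -0.006,"y": -0.002,"z": -0.085,"wx": 0,"wy": 0,"wz": 0}
    - {"x": -0.006,"y": -0.002,"z": -0.1,"wx": 0,"wy": 0,"wz": 0}
    - {"x": -0.006,"y": -0.002,"z": -0.1,"wx": 0,"wy": 0,"wz": 0}

```text
t: 7.3
ee_pos: [0.5888, -0.2914, 0.0938]
tool_rot: [-0.002, 0.991, 0.135, -0.002]
contact_force: [-0.0, 0.3, -2.9]
grip_width: 0.0217
```

```bash
python3 - <<'E'
from h import *
st=arm.sense();print(st["t"],np.round(st["ee_pos"],4),np.round(st["contact_force"],1))
z=st["ee_pos"][2]-.011
s=arm.snapshot("wrist")
for r in arm.tip_of("post_mid","wrist"): print(np.round(r["position"],1),round(r["score"],2),np.round(ray(s,r["position"],z),4))
s=arm.snapshot("scene");save(s,"s4.png",(110,100,238,196),6)
for n,z in(("post_mid",z),("well",.006),("key_grip",.085)):
    for r in arm.tip_of(n,"scene"): print(n,np.round(r["position"],1),round(r["score"],2),np.round(ray(s,r["position"],z),4))
print("well rim px",(proj(s,(.591,-.297,.018))-[110,100])*6)
E
```

```text
7.3 [ 0.5888 -0.2914  0.0938] [-0.   0.3 -2.9]
[252.7 239.9] 0.88 [ 0.5868 -0.2935  0.0828]
post_mid [272.  145.6] 0.95 [ 0.3765 -0.099   0.0828]
post_mid [150.1 142. ] 0.81 [ 0.598  -0.2981  0.0828]
post_mid [333.7 218.2] 0.72 [0.4137 0.1432 0.0828]
well [158.5 161.9] 0.61 [ 0.5929 -0.3003  0.006 ]
key_grip [183.5 165.1] 0.84 [ 0.5759 -0.1787  0.085 ]
well rim px [292.46429366 354.79942655]
```

View pics/s4.png

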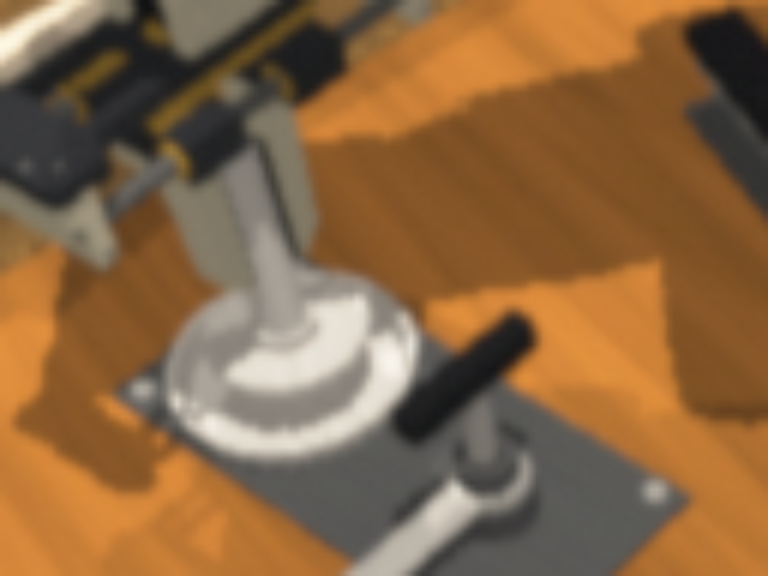

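The foot at (298,340) hovers inside the rim, which is centred near (292,362); that fits a foot about 2 cm above the floor. Lowering.

step_arm:
  steps:
    - {"x": 0.001,"y": -0.001,"z": -0.006,"wx": 0,"wy": 0,"wz": 0}
    - {"x": 0.001,"y": -0.001,"z": -0.012,"wx": 0,"wy": 0,"wz": 0}
    - {"x": 0.001,"y": -0.001,"z": -0.018,"wx": 0,"wy": 0,"wz": 0}
    - {"x": 0.001,"y": -0.001,"z": -0.022,"wx": 0,"wy": 0,"wz": 0}
    - {"x": 0.001,"y": -0.001,"z": -0.022,"wx": 0,"wy": 0,"wz": 0}

```text
t: 8.02
ee_pos: [0.591, -0.2931, 0.0742]
tool_rot: [-0.001, 0.991, 0.135, -0.001]
contact_force: [-0.2, 0.0, -1.6]
grip_width: 0.0217
```

step_arm:
  steps:
    - {"x": 0,"y": 0,"z": -0.001,"wx": 0,"wy": 0,"wz": 0}
    - {"x": 0,"y": 0,"z": -0.002,"wx": 0,"wy": 0,"wz": 0}
    - {"x": 0,"y": 0,"z": -0.003,"wx": 0,"wy": 0,"wz": 0}

```text
t: 8.27
ee_pos: [0.5917, -0.2935, 0.0728]
tool_rot: [0.0, 0.991, 0.135, 0.0]
contact_force: [-0.6, -0.4, -2.7]
grip_width: 0.0217
```

step_arm:
  steps:
    - {"x": 0,"y": -0.001,"z": -0.001,"wx": 0,"wy": 0,"wz": 0}
    - {"x": 0,"y": -0.001,"z": -0.002,"wx": 0,"wy": 0,"wz": 0}
    - {"x": 0,"y": -0.001,"z": -0.002,"wx": 0,"wy": 0,"wz": 0}

```text
t: 8.52
ee_pos: [0.5918, -0.2943, 0.0719]
tool_rot: [-0.0, 0.991, 0.135, 0.0]
contact_force: [-4.0, 4.5, 9.0]
grip_width: 0.0216
```

Contact at the expected height, with 9 N upward. Releasing.

step_arm:
  steps:
    - {"x": 0,"y": 0,"z": 0,"wx": 0,"wy": 0,"wz": 0}
    - {"x": 0,"y": 0,"z": 0,"wx": 0,"wy": 0,"wz": 0}
    - {"x": 0,"y": 0,"z": 0,"wx": 0,"wy": 0,"wz": 0}
    - {"x": 0,"y": 0,"z": 0,"wx": 0,"wy": 0,"wz": 0}
    - {"x": 0,"y": 0,"z": 0,"wx": 0,"wy": 0,"wz": 0}
  grip: 80

```text
t: 8.93
ee_pos: [0.5916, -0.2946, 0.0706]
tool_rot: [0.0, 0.991, 0.135, 0.0]
contact_force: [0.7, 0.3, 1.2]
grip_width: 0.0507
```

step_arm:
  steps:
    - {"x": 0,"y": 0,"z": 0,"wx": 0,"wy": 0,"wz": 0}
    - {"x": 0,"y": 0,"z": 0.02,"wx": 0,"wy": 0,"wz": 0}
    - {"x": 0,"y": 0,"z": 0.055,"wx": 0,"wy": 0,"wz": 0}
    - {"x": 0,"y": 0,"z": 0.095,"wx": 0,"wy": 0,"wz": 0}
    - {"x": 0,"y": 0,"z": 0.13,"wx": 0,"wy": 0,"wz": 0}

```text
t: 9.35
ee_pos: [0.5915, -0.2944, 0.2027]
tool_rot: [0.0, 0.991, 0.135, 0.0]
contact_force: [-0.8, -0.7, 0.4]
grip_width: 0.0741
```

step_arm:
  steps:
    - {"x": -0.006,"y": 0.023,"z": 0,"wx": 0,"wy": 0,"wz": 0.12}
    - {"x": -0.012,"y": 0.046,"z": 0,"wx": 0,"wy": 0,"wz": 0.24}
    - {"x": -0.018,"y": 0.069,"z": 0,"wx": 0,"wy": 0,"wz": 0.36}
    - {"x": -0.024,"y": 0.092,"z": 0,"wx": 0,"wy": 0,"wz": 0.48}
    - {"x": -0.029,"y": 0.114,"z": 0,"wx": 0,"wy": 0,"wz": 0.6}

```text
t: 9.77
ee_pos: [0.562, -0.1793, 0.2007]
tool_rot: [-0.0, 0.906, 0.424, 0.0]
contact_force: [1.0, 0.1, -0.8]
grip_width: 0.0743
```

```bash
python3 - <<'E'
from h import *
from scipy.spatial.transform import Rotation as R
st=arm.sense();q=st["tool_rot"];print(st["t"],np.round(st["ee_pos"],4),np.round(R.from_quat([*q[1:],q[0]]).as_matrix()[:,0],3),st["grip_width"])
s=arm.snapshot("wrist");save(s,"w5.png",k=1.2)
for n,z in(("post_mid",.061),("well",.006),("key_grip",.085)):
    for r in arm.tip_of(n,"wrist"): print(n,np.round(r["position"],1),round(r["score"],2),np.round(ray(s,r["position"],z),4))
for P in((.591,-.297,.006),(.591,-.297,.018),(.591,-.297,.116),(.5625,-.1805,.085)): print(proj(s,P)*1.2)
s=arm.snapshot("scene");save(s,"s5.png",(110,100,238,196),6)
for n,z in(("post_mid",.061),("well",.006),("key_grip",.085)):
    for r in arm.tip_of(n,"scene"): print(n,np.round(r["position"],1),round(r["score"],2),np.round(ray(s,r["position"],z),4))
for P in((.591,-.297,.006),(.591,-.297,.116),(.5625,-.1805,.085)): print((proj(s,P)-[110,100])*6)
E
```

```text
9.7667 [ 0.562  -0.1793  0.2007] [0.64  0.768 0.   ] 0.07428194635086738
post_mid [189.4 266.7] 0.84 [ 0.5902 -0.2983  0.061 ]
key_grip [252.7 189.4] 0.88 [ 0.561  -0.1825  0.085 ]
[239.64438627 292.01778998]
[237.56900145 297.40255616]
[214.03640515 358.45992131]
[306.43379675 227.07900987]
post_mid [271.3 145.8] 0.84 [ 0.3639 -0.1162  0.061 ]
post_mid [330.6 218.9] 0.69 [0.407  0.1318 0.061 ]
well [157.1 164.3] 0.96 [ 0.5999 -0.2952  0.006 ]
key_grip [188.5 163.2] 0.59 [ 0.5638 -0.1764  0.085 ]
[298.60142241 373.76391086]
[237.52901954 185.04265817]
[468.22316025 371.62355585]
```

View pics/w5.png

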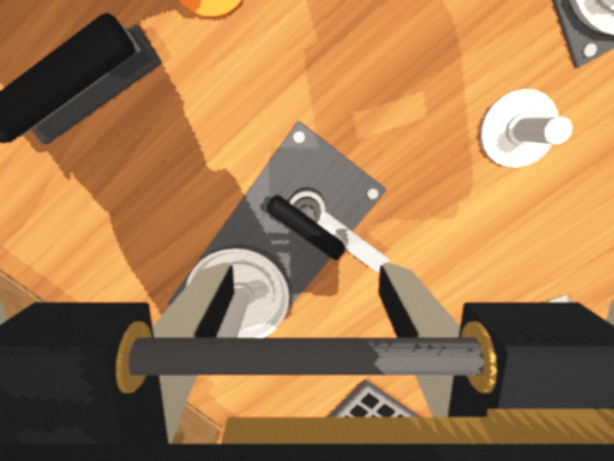

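View pics/s5.png

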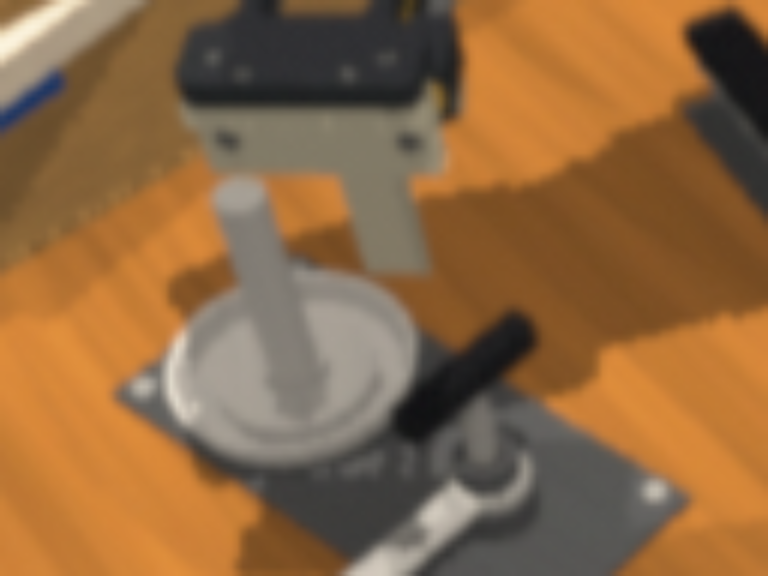

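The post stands upright in the well: in the scene crop its top is at (240,190) and its collar at (300,388), and the rim is centred near (292,362). In the wrist view the T-bar runs from (275,203) to (338,250). Its middle is exactly where I projected the key point, and the bar direction is about 12.4°. Now aligning the jaws across the bar with a +0.91 rad turn, then descending.

step_arm:
  steps:
    - {"x": 0,"y": 0,"z": 0,"wx": 0,"wy": 0,"wz": 0.115}
    - {"x": 0,"y": 0,"z": 0,"wx": 0,"wy": 0,"wz": 0.23}
    - {"x": 0,"y": 0,"z": 0,"wx": 0,"wy": 0,"wz": 0.345}
    - {"x": 0,"y": 0,"z": 0,"wx": 0,"wy": 0,"wz": 0.46}
    - {"x": 0,"y": 0,"z": 0,"wx": 0,"wy": 0,"wz": 0.575}

```text
t: 10.58
ee_pos: [0.5626, -0.1812, 0.2005]
tool_rot: [-0.0, 0.749, 0.663, -0.0]
contact_force: [-0.2, -0.6, -0.4]
grip_width: 0.0743
```

step_arm:
  steps:
    - {"x": 0,"y": 0,"z": 0,"wx": 0,"wy": 0,"wz": 0.115}
    - {"x": 0,"y": 0,"z": 0,"wx": 0,"wy": 0,"wz": 0.23}
    - {"x": 0,"y": 0,"z": 0,"wx": 0,"wy": 0,"wz": 0.335}
    - {"x": 0,"y": 0,"z": -0.03,"wx": 0,"wy": 0,"wz": 0.335}
    - {"x": 0,"y": 0,"z": -0.06,"wx": 0,"wy": 0,"wz": 0.335}

```text
t: 11.0
ee_pos: [0.5635, -0.1816, 0.1411]
tool_rot: [0.002, 0.63, 0.777, 0.001]
contact_force: [0.7, -0.7, -0.5]
grip_width: 0.0747
```

step_arm:
  steps:
    - {"x": 0,"y": 0,"z": -0.02,"wx": 0,"wy": 0,"wz": 0}
    - {"x": 0,"y": 0,"z": -0.04,"wx": 0,"wy": 0,"wz": 0}
    - {"x": 0,"y": 0,"z": -0.055,"wx": 0,"wy": 0,"wz": 0}
    - {"x": 0,"y": 0,"z": -0.055,"wx": 0,"wy": 0,"wz": 0}

```text
t: 11.33
ee_pos: [0.5611, -0.1805, 0.0825]
tool_rot: [-0.002, 0.63, 0.777, -0.001]
contact_force: [-0.1, 0.1, -0.2]
grip_width: 0.0745
```

step_arm:
  steps:
    - {"x": 0,"y": 0,"z": 0,"wx": 0,"wy": 0,"wz": 0}
    - {"x": 0,"y": 0,"z": 0,"wx": 0,"wy": 0,"wz": 0}
    - {"x": 0,"y": 0,"z": 0,"wx": 0,"wy": 0,"wz": 0}
    - {"x": 0,"y": 0,"z": 0,"wx": 0,"wy": 0,"wz": 0}
    - {"x": 0,"y": 0,"z": 0,"wx": 0,"wy": 0,"wz": 0}
  grip: 0
  grip_force: 20

```text
t: 11.75
ee_pos: [0.5629, -0.1806, 0.0864]
tool_rot: [0.001, 0.629, 0.777, 0.0]
contact_force: [0.5, -0.0, 0.5]
grip_width: 0.0456
```

step_arm:
  steps:
    - {"x": 0,"y": 0,"z": 0,"wx": 0,"wy": 0,"wz": 0}
    - {"x": 0,"y": 0,"z": 0,"wx": 0,"wy": 0,"wz": 0}
    - {"x": 0,"y": 0,"z": 0,"wx": 0,"wy": 0,"wz": 0}
    - {"x": 0,"y": 0,"z": 0,"wx": 0,"wy": 0,"wz": 0}
    - {"x": 0,"y": 0,"z": 0,"wx": 0,"wy": 0,"wz": 0}

```text
t: 12.17
ee_pos: [0.5625, -0.1802, 0.0856]
tool_rot: [-0.0, 0.629, 0.777, 0.0]
contact_force: [0.9, 0.9, 1.4]
grip_width: 0.0138
```

Gripped at 14 mm with low forces. Turning clockwise.

step_arm:
  steps:
    - {"x": 0,"y": 0,"z": 0,"wx": 0,"wy": 0,"wz": 0}
    - {"x": 0,"y": 0,"z": 0,"wx": 0,"wy": 0,"wz": -0.1}
    - {"x": 0,"y": 0,"z": 0,"wx": 0,"wy": 0,"wz": -0.2}
    - {"x": 0,"y": 0,"z": 0,"wx": 0,"wy": 0,"wz": -0.3}
    - {"x": 0,"y": 0,"z": 0,"wx": 0,"wy": 0,"wz": -0.4}

```text
t: 12.58
ee_pos: [0.5625, -0.1798, 0.0856]
tool_rot: [-0.0, 0.773, 0.635, 0.0]
contact_force: [-0.1, 4.9, 1.9]
grip_width: 0.014
```

step_arm:
  steps:
    - {"x": 0,"y": 0,"z": 0,"wx": 0,"wy": 0,"wz": -0.1}
    - {"x": 0,"y": 0,"z": 0,"wx": 0,"wy": 0,"wz": -0.2}
    - {"x": 0,"y": 0,"z": 0,"wx": 0,"wy": 0,"wz": -0.3}
    - {"x": 0,"y": 0,"z": 0,"wx": 0,"wy": 0,"wz": -0.4}
    - {"x": 0,"y": 0,"z": 0,"wx": 0,"wy": 0,"wz": -0.5}

```text
t: 13.0
ee_pos: [0.5627, -0.1795, 0.0856]
tool_rot: [-0.001, 0.906, 0.424, 0.0]
contact_force: [1.4, 7.6, 1.0]
grip_width: 0.0139
```

step_arm:
  steps:
    - {"x": 0,"y": 0,"z": 0,"wx": 0,"wy": 0,"wz": -0.1}
    - {"x": 0,"y": 0,"z": 0,"wx": 0,"wy": 0,"wz": -0.2}
    - {"x": 0,"y": 0,"z": 0,"wx": 0,"wy": 0,"wz": -0.3}
    - {"x": 0,"y": 0,"z": 0,"wx": 0,"wy": 0,"wz": -0.4}
    - {"x": 0,"y": 0,"z": 0,"wx": 0,"wy": 0,"wz": -0.4}

```text
t: 13.42
ee_pos: [0.5629, -0.1793, 0.0856]
tool_rot: [-0.001, 0.972, 0.235, 0.0]
contact_force: [2.3, 9.3, 0.6]
grip_width: 0.0137
```

```bash
python3 -c "
from h import *
s=arm.sense();q=s['tool_rot'];print(s['t'],2*np.arctan2(q[2],q[1]),s['contact_force'],s['wrist_torque'],s['grip_width'])"
```

```text
13.4167 0.4737159736152755 [2.34235182 9.33702931 0.55957656] [ 1.42109987 -0.43791785 -0.12878687] 0.013738717562412676
```

step_arm:
  steps:
    - {"x": 0,"y": 0,"z": 0,"wx": 0,"wy": 0,"wz": -0.05}
    - {"x": 0,"y": 0,"z": 0,"wx": 0,"wy": 0,"wz": -0.1}
    - {"x": 0,"y": 0,"z": 0,"wx": 0,"wy": 0,"wz": -0.15}
    - {"x": 0,"y": 0,"z": 0,"wx": 0,"wy": 0,"wz": -0.15}

```text
t: 13.75
ee_pos: [0.5631, -0.1792, 0.0856]
tool_rot: [-0.001, 0.987, 0.163, 0.001]
contact_force: [3.9, 10.0, 0.6]
grip_width: 0.0137
```

```bash
python3 -c "
from h import *
s=arm.sense();q=s['tool_rot'];print(s['t'],2*np.arctan2(q[2],q[1]),s['contact_force'],s['wrist_torque'],s['grip_width'])"
```

```text
13.75 0.32696031484373833 [3.9118557  9.99839338 0.61174457] [ 1.45187287 -0.62789854  0.05718591] 0.013679164106609134
```

step_arm:
  steps:
    - {"x": 0,"y": 0,"z": 0,"wx": 0,"wy": 0,"wz": -0.02}
    - {"x": 0,"y": 0,"z": 0,"wx": 0,"wy": 0,"wz": -0.04}
    - {"x": 0,"y": 0,"z": 0,"wx": 0,"wy": 0,"wz": -0.05}
    - {"x": 0,"y": 0,"z": 0,"wx": 0,"wy": 0,"wz": -0.05}

```text
t: 14.08
ee_pos: [0.5631, -0.1792, 0.0856]
tool_rot: [-0.001, 0.99, 0.139, 0.0]
contact_force: [3.8, 9.8, 0.2]
grip_width: 0.0138
```

```bash
python3 -c "
from h import *
s=arm.sense();q=s['tool_rot'];print(s['t'],2*np.arctan2(q[2],q[1]),s['contact_force'],s['wrist_torque'],s['grip_width'])"
```

```text
14.0833 0.2797404789518611 [3.78050653 9.81689503 0.21468089] [ 1.4944386  -0.57610951  0.22097262] 0.01381175715210056
```

Torque now rises against the turn after about 1.5 rad, so this is the stop. Releasing, retreating and checking.

step_arm:
  steps:
    - {"x": 0,"y": 0.001,"z": 0,"wx": 0,"wy": 0,"wz": 0}
    - {"x": 0,"y": 0.001,"z": 0,"wx": 0,"wy": 0,"wz": 0}
    - {"x": 0,"y": 0.001,"z": 0,"wx": 0,"wy": 0,"wz": 0}
    - {"x": 0,"y": 0.001,"z": 0,"wx": 0,"wy": 0,"wz": 0}
    - {"x": 0,"y": 0.001,"z": 0,"wx": 0,"wy": 0,"wz": 0}
  grip: 70

```text
t: 14.5
ee_pos: [0.5625, -0.1796, 0.0856]
tool_rot: [0.0, 0.99, 0.139, -0.0]
contact_force: [-1.1, 0.4, -0.2]
grip_width: 0.0427
```

step_arm:
  steps:
    - {"x": 0,"y": 0,"z": 0.0,"wx": 0,"wy": 0,"wz": 0}
    - {"x": 0,"y": 0,"z": 0.02,"wx": 0,"wy": 0,"wz": 0}
    - {"x": 0,"y": 0,"z": 0.06,"wx": 0,"wy": 0,"wz": 0}
    - {"x": 0,"y": 0,"z": 0.1,"wx": 0,"wy": 0,"wz": 0}
    - {"x": 0,"y": 0,"z": 0.14,"wx": 0,"wy": 0,"wz": 0}

```text
t: 14.92
ee_pos: [0.5621, -0.1794, 0.2272]
tool_rot: [-0.0, 0.99, 0.139, -0.0]
contact_force: [0.3, -0.1, -0.3]
grip_width: 0.0652
```

step_arm:
  steps:
    - {"x": -0.03,"y": 0.025,"z": 0,"wx": 0,"wy": 0,"wz": 0}
    - {"x": -0.06,"y": 0.05,"z": 0,"wx": 0,"wy": 0,"wz": 0}
    - {"x": -0.09,"y": 0.075,"z": 0,"wx": 0,"wy": 0,"wz": 0}
    - {"x": -0.12,"y": 0.1,"z": 0,"wx": 0,"wy": 0,"wz": 0}
    - {"x": -0.15,"y": 0.125,"z": 0,"wx": 0,"wy": 0,"wz": 0}

```text
t: 15.33
ee_pos: [0.4109, -0.0536, 0.2255]
tool_rot: [0.0, 0.99, 0.139, 0.0]
contact_force: [0.3, 1.0, 0.2]
grip_width: 0.0652
```

step_arm:
  steps:
    - {"x": -0.03,"y": 0.025,"z": 0,"wx": 0,"wy": 0,"wz": 0}
    - {"x": -0.06,"y": 0.05,"z": 0,"wx": 0,"wy": 0,"wz": 0}
    - {"x": -0.06,"y": 0.05,"z": 0,"wx": 0,"wy": 0,"wz": 0}

```text
t: 15.58
ee_pos: [0.348, -0.0019, 0.2252]
tool_rot: [-0.001, 0.99, 0.14, -0.001]
contact_force: [0.9, 0.2, 0.6]
grip_width: 0.065
```

```bash
python3 - <<'E'
from h import *
st=arm.sense();print(st["t"],np.round(st["contact_force"],1))
a=arm.snapshot("scene");b=arm.snapshot("top")
f=lambda s,c:cv2.resize(s["color"][c[1]:c[3],c[0]:c[2],::-1],(400,400),interpolation=3)
A=(110,90,220,200);B=(290,120,400,230)
cv2.imwrite("pics/end.png",np.hstack([f(a,A),f(b,B)]))
W=np.array((.591,-.297));k=400/110
for z in(.006,.116):print((proj(a,(*W,z))-A[:2])*k,(proj(b,(*W,z))-B[:2])*k+[400,0])
for c,s in(("scene",a),("top",b)):
    for r in arm.tip_of("post_mid",c): print(c,round(r["score"],2),np.round(ray(s,r["position"],.061),4))
E
```

```text
15.5833 [0.9 0.2 0.6]
[180.97055903 262.8872187 ] [661.04448097 158.11366042]
[143.95698154 148.51070192] [708.45869742 126.99308975]
scene 0.76 [ 0.3596 -0.114   0.061 ]
scene 0.7 [0.398  0.1291 0.061 ]
scene 0.59 [ 0.6011 -0.3043  0.061 ]
top 0.96 [0.3957 0.1292 0.061 ]
top 0.77 [ 0.597  -0.2976  0.061 ]
top 0.46 [ 0.3552 -0.1166  0.061 ]
```

View pics/end.png

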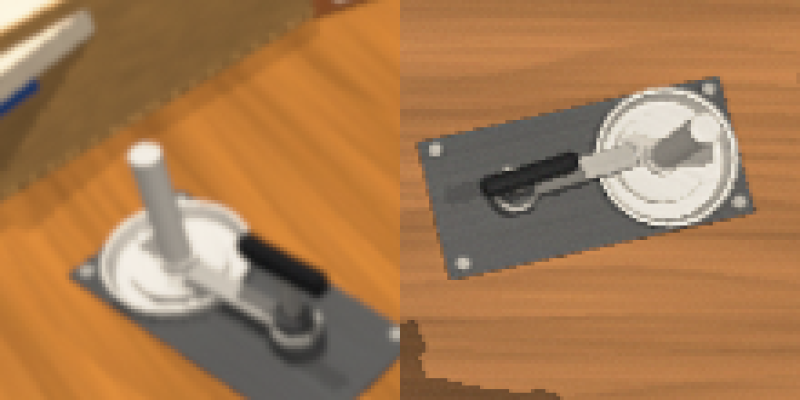

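The top view (right) shows the post's top at (705,128), predicted (708,127). The arm lies along the plate over the foot, ending just short of the tube. Handing in.

```bash
python3 -c "
from bench import arm
print(arm.finish_job())"
```

```text
the job is handed in; nothing more can be done
None
```

I stood the taller white post in the empty mount's well and let go. I then turned the key about 1.5 rad clockwise to its stop, let go, moved the arm clear and handed the job in at about 16 s. No verdict was reported.

**Last checks**
- **Post:** in the final top view its top is within about 1 mm of where it should be if centred in the well. It looks upright in both the scene and top views. It made contact at the height expected for a foot on the floor.
- **Key:** torque rose against the turn after about 1.5 rad. The final picture shows the clamp arm over the foot, just short of the tube.
- **Forces:** none of the readings went above about 11 N. The gripper reads about 1 N in free space and touches nothing.

**Disagreements and errors**
- The network's post estimates were 6 mm (top) and about 12 mm (scene) off the well centre I measured. I relied on the rim fit and the pictures instead.
- The first three move calls were refused for missing row keys, so nothing moved then.
- A sideways force of about 10 N built up during the key turn, which means the grip was 1 to 2 mm off the screw axis.

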